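# Even out the centrifuge carriers on the two-pan balance

### The arm

A 7-joint arm with a two-finger parallel gripper is mounted at the origin on the work surface. World frame = base frame: x ahead of the robot, y to its left, z up, the work surface at z = 0. Lengths are in m, angles in rad, forces in N, time in s.
With the tool pointing down it reaches from about 0.4 to 0.85 m from the base axis. Payload 4.5 kg.
Tool frame: the origin (TCP) lies between the finger pads; the fingertips stand 11 mm ahead of it and the grasp point (between the pads) lies 8 mm behind it (robot.tip_extent is the distance from the TCP to the fingertips, in m); x points along the fingers, y is the direction in which the jaws open and shut, and the axes are right-handed (so a half turn about x gives the same grasp; the last joint's range is limited). The gripper opens to 88 mm and grips with 3 to 60 N. Pads are 18 mm wide; open, the fingers measure 123 mm over their backs; the gripper's body (75 mm by 187 mm) begins 45 mm behind the grasp point.
Start: joints at [-1.301, 0.689, -0.195, 1.565, 0.157, 0.902, -0.215], TCP at [0.146, 0.608, 0.25] pointing down, gripper open.
Joint ranges: [-3.01, 3.01], [-0.46, 2.08], [-1.47, 1.51], [0.13, 2.56], [-1, 4.14], [0.04, 2.09], [-2.66, 2.66]. Speed limits (rad/s): [2.57, 2.57, 3.14, 3.14, 3.14, 3.14, 3.14].

### API

Orientations are given as [roll, pitch, yaw] about the fixed x, y, z axes, in that order (R = Rz(yaw) Ry(pitch) Rx(roll)).
In Python, from bench import robot gives the robot as it stands.
- The arm moves only by the tool step_arm, never from a script. Its argument "deltas" is a list of rows, each an object of numbers: "gripper": the closure in counts, from 0 (fully open) to 255 (shut); "tx", "ty", "tz": the shift along the world's x, y, z in units of 30 mm (1.0 is 30 mm); "ax", "ay", "az": the turn, a rotation vector about the world's x, y, z in units of 8 degrees (1.0 is 8 degrees). A call has 1 to 12 rows; each row is the pose to reach, as a shift and turn from the pose measured when the call began; what a row does not reach only later rows make up. A row lasts 1/10 s, in which the tool goes at most 50 mm and 8.59 degrees, less where a joint would pass 70% of its speed; a pose out of reach is approached as far as the arm can. A call with a gripper value outside its range is refused whole. The fingers move at their own pace and stop on an object; the grip force is fixed at half the most. Time passes only in rows, so rows that repeat a pose let the fingers close. It gives the time, the measured TCP pose, the force and the opening at its end, in the units of the state.
- robot.get_state(): the state, without advancing time (a new reading comes with each control period).
- robot.camera(name): name is "scene" or "top" or "wrist"; returns the picture (480x640x3 uint8, red, green, blue); there is no depth.
- robot.get_calibration(name): a dict with "vertical_fov" (degrees; the focal length in pixels is half the picture's height over the tangent of half this angle, whatever the lens; pixels are square), "cx", "cy" (the principal point, pixels), "world_to_cam" (4x4, takes a point from world to camera coordinates). Camera axes: x right, y up, looking along -z (the intrinsics and any distortion apply to the point x, -y, -z); pixel columns grow to the right and rows downward; lengths in m; the calibration is good to about 2 mm. A picture is of the moment at which its call begins: read the wrist's pose just before it. get_calibration takes no time and is no camera call; for the wrist camera it gives the pose at the moment of the call.
- robot.job_done(): hands the job in, once; it reports no verdict.
Trained networks look in the newest picture that a camera, given by its name, has taken for a name from the list of things; names that differ only in an ending like _2 or _b are one class to them, and where a whole thing is asked for, a point or a joint stands for the part that bears it (a point fixed in the world has none). Each returns a list of dicts, best first, with "p" (0 to 1); they miss things now and then, are a little off and sometimes report something else, mostly with a low value. They report only what shows in the picture. A call takes as long as a camera call. They do not tell look-alikes from the thing itself.
- robot.regions_of(camera, name): "region" (480x640 bool, what is visible of it) and "extent" ([left, top, right, bottom] in pixels, round what is visible of it).
- robot.tip_of(camera, name): "centre" ([column, row] in pixels: a listed point, or the origin of a listed thing).
The state is a dict: "time_s": time; "joint_positions": joint angles; "qvel": joint speeds; "effort": joint torques, N m; "position": TCP position; "tool_rot": TCP orientation; "wrist_force": force on the tool from outside, world axes, zero at the start; "ft_torque": the same for the moment, N m; "gripper_width": finger opening in m.
Only numpy, scipy, OpenCV 4.12 (cv2) and the standard library are available. Lean on these libraries where they do the work, as an engineer would, in place of code of your own. Each camera call takes 0.05 s, during which the arm holds its last target. There are 200 camera calls.

### The job

Both tubes stand in the left carrier of the two-pan balance. Draw one of them out, press it fully home onto the cushion of the open well in the right carrier, so that it rests there, without crushing the cushion, and leave the other tube where it is. Then slide the brass rider along the beam until, with everything let go, the two pans sit level and at rest; do not disturb the things standing around.

Things in the scene. Friction and masses are not known exactly. Their poses are not given: they have to be found in the camera images.
- tube1_center (a point): centre, half-way up, of one of two look-alike capped white centrifuge tubes: 115 mm long, 29 mm across, the bottom 14 mm tapering to a tip 21 mm across; blue cap 34 mm across, the top 16 mm. z runs up the tube. About 60 g; the two differ by an unknown 0 to 21 g. At the start both stand 34 mm deep in the left carrier.
- tube2_center (a point): centre, half-way up, of one of two look-alike capped white centrifuge tubes: 115 mm long, 29 mm across, the bottom 14 mm tapering to a tip 21 mm across; blue cap 34 mm across, the top 16 mm. z runs up the tube. About 60 g; the two differ by an unknown 0 to 21 g. At the start both stand 34 mm deep in the left carrier.
- mouth_left_near (a point): centre of the mouth of the near well (33 mm in x, 30.5 mm in y) in the top face of the left pan's aluminium carrier. Block: 160 mm (x) by 58 mm (y) by 80 mm high, fixed on its pan; it rides up and down with the pan and stays horizontal. Axes of all wells are those of the balance: x from near to far well (80 mm apart), y from the right pan to the left (340 mm apart), z up.
- mouth_left_far (a point): centre of the mouth of the far well (33 mm in x, 30.5 mm in y) in the top face of the left pan's aluminium carrier. As the near one. Two spring clips just inside each mouth, on its -x and +x sides, hold a tube: pushing it past them or drawing it out takes some 3 to 12 N (more the faster), so it does not drop in by itself.
- mouth_right_near (a point): centre of the mouth of the near well (33 mm in x, 30.5 mm in y) in the top face of the right pan's aluminium carrier. As the left one. A well's depth cannot be seen: its rubber cushion lies somewhere between 38 and 56 mm below the mouth, different in each well.
- mouth_right_far (a point): centre of the mouth of the far well (33 mm in x, 30.5 mm in y) in the top face of the right pan's aluminium carrier. As the others. Pushing or pulling on a pan first swings it down or up to the beam's stop.
- cushion_left_near (a joint): how far the springy cushion at the bottom of the left, near well is squeezed, in m: 0 untouched; about 4 N per mm, felt on top of the clips' drag; travel 7 mm, damaged beyond 4 mm (16 N). A tube that is home goes on resting on it (0.1 mm or more) after it is let go.
- cushion_left_far (a joint): how far the springy cushion at the bottom of the left, far well is squeezed, in m: 0 untouched; about 4 N per mm, felt on top of the clips' drag; travel 7 mm, damaged beyond 4 mm (16 N). A tube that is home goes on resting on it (0.1 mm or more) after it is let go.
- cushion_right_near (a joint): how far the springy cushion at the bottom of the right, near well is squeezed, in m: 0 untouched; about 4 N per mm, felt on top of the clips' drag; travel 7 mm, damaged beyond 4 mm (16 N). A tube that is home goes on resting on it (0.1 mm or more) after it is let go.
- cushion_right_far (a joint): how far the springy cushion at the bottom of the right, far well is squeezed, in m: 0 untouched; about 4 N per mm, felt on top of the clips' drag; travel 7 mm, damaged beyond 4 mm (16 N). A tube that is home goes on resting on it (0.1 mm or more) after it is let go.
- beam (a joint): tilt of the balance beam in rad: 0 is the stop with the left pan down (17 mm low, the right one 17 mm high), 0.10 is level, 0.20 the stop with the right pan down. It swings freely with a weak spring to level, calms in about 2 s, and shows on the black upright pointer between two fixed marks. Wanted: level to 0.02 rad.
- rider (a joint): position of the brass rider along the beam in m: 0 is the right end of its scale, 0.05 the middle, 0.10 the left end; 150 g, stays where it is left (about 1 N to slide). Near level, 10 mm to the left lowers the left pan and changes the reading by about -0.043 rad.
- rider_grip (a point): grip point on the rider's upright tab, 20 mm below its top; the tab is 20 mm (x) by 16 mm (y), 50 mm high, on the rider's 26 mm high foot (34 by 24 mm), on top of the beam midway between the pans. It lies 73 mm above the pivot of the beam, so it swings sideways a little with the tilt. Axes as those of the beam; the rider slides along y.
- beaker: glass beaker, 80 mm across, 110 mm high; bystander, origin under its centre
- bottle: closed amber bottle, 70 mm across, 140 mm high; bystander, origin under its centre
- tray: grey tray 140 by 90 by 35 mm; bystander, origin under its centre
- plug_center (a point): centre of the underside of the head of a light (10 g) grey blanking plug that closes one well of the right carrier: head 44 mm across and 7 mm thick resting on the carrier, a 14 mm knob on it (21 mm in all above the carrier), stem 20 mm down. The other well of that carrier is open.
Not all that is in view belongs to the job. What is shaped like the part that bears tube2_center but orange, pink or red is not meant.

How it is judged:
At the end, for the whole second after the job is handed in: One tube upright in a well of the right carrier (moved over 200 mm, within 8 mm of the well's axis), resting home on the cushion (squeezed by 0.1 mm or more); the other tube upright, within 45 mm of its start; beam within 0.02 rad of level and at rest (under 0.02 rad/s) (((distance of tube1_center from where it was at the start of the episode above 0.2 m and ((horizontal distance between tube1_center and mouth_right_near below 0.008 m and z of tube1_center in the frame of mouth_right_near below 0.0215 m and value of joint cushion_right_near above 0.0001 m) or (horizontal distance between tube1_center and mouth_right_far below 0.008 m and z of tube1_center in the frame of mouth_right_far below 0.0215 m and value of joint cushion_right_far above 0.0001 m)) and angle between each of tube1_center, tube2_center's own z axis and vertical below 0.15 rad and distance of tube2_center from where it was at the start of the episode below 0.045 m) or (distance of tube2_center from where it was at the start of the episode above 0.2 m and ((horizontal distance between tube2_center and mouth_right_near below 0.008 m and z of tube2_center in the frame of mouth_right_near below 0.0215 m and value of joint cushion_right_near above 0.0001 m) or (horizontal distance between tube2_center and mouth_right_far below 0.008 m and z of tube2_center in the frame of mouth_right_far below 0.0215 m and value of joint cushion_right_far above 0.0001 m)) and angle between each of tube2_center, tube1_center's own z axis and vertical below 0.15 rad and distance of tube1_center from where it was at the start of the episode below 0.045 m)) and value of joint beam between 0.08 and 0.12 rad and velocity of joint beam between -0.02 and 0.02 rad/s); the robot touches nothing.
It fails at once if a cushion was crushed: squeezed by more than 4 mm (about 16 N) (value of joint any of cushion_left_near, cushion_left_far, cushion_right_near, cushion_right_far above 0.004 m).
It fails at once if a bystander was shifted by more than 30 mm (distance of any of beaker, bottle, tray from where it was at the start of the episode above 0.03 m).
It also fails if it takes over 64 s, if anything falls off the work surface, if the arm or the gripper's body presses on something with over 40 N, if the wrist force passes 120 N, or if a joint passes its speed limit or range.

## Working session

There is one attempt and no reset: what is moved stays moved. The work goes in short steps, Python scripts to look and compute and a tool call to move; the robot and the scene stay as the last step left them, time stands still between calls to the robot, and variables do not carry over. Pictures are saved under pics/ and viewed, about 8 in all and at most 12, crops included, and the job is handed in when it is done.

Besides the shell and the picture viewer there is one more tool, called after ">>>" by a JSON object that holds its "op" and its "data". step_arm: Moves the arm, as the interface text tells. Its arguments: {"type":"object","properties":{"deltas":{"type":"array"}},"required":["deltas"]}

```bash
mkdir -p pics; cat > h.py <<'E'
import numpy as np, cv2
from bench import robot
def snap(c,f=None):
    im=robot.camera(c)
    if f: cv2.imwrite('pics/'+f,im[:,:,::-1])
    return im
def ray(c,px):
    k=robot.get_calibration(c); f=240/np.tan(np.radians(k['vertical_fov'])/2)
    T=np.linalg.inv(k['world_to_cam']); d=np.array([(px[0]-k['cx'])/f,-(px[1]-k['cy'])/f,-1.])
    return T[:3,3],T[:3,:3]@d
def atz(c,px,z):
    o,d=ray(c,px); return o+d*(z-o[2])/d[2]
def tri(obs):
    A=np.zeros((3,3));b=np.zeros(3)
    R=[ray(c,p) for c,p in obs]
    for o,d in R:
        d=d/np.linalg.norm(d);P=np.eye(3)-np.outer(d,d);A+=P;b+=P@o
    x=np.linalg.solve(A,b)
    return x,[np.linalg.norm(np.cross(x-o,d/np.linalg.norm(d))) for o,d in R]
def proj(c,X):
    k=robot.get_calibration(c); f=240/np.tan(np.radians(k['vertical_fov'])/2)
    p=k['world_to_cam']@np.append(X,1); return [k['cx']+f*p[0]/-p[2],k['cy']-f*p[1]/-p[2]]
E
python3 - <<'E'
from h import *
print(robot.get_state())
ims=[snap(c) for c in('scene','top')]
for c in ('scene','top'): print(c,robot.get_calibration(c))
cv2.imwrite('pics/a.png',ims[0][:,:,::-1]);cv2.imwrite('pics/b.png',ims[1][:,:,::-1])
for n in ['tube1_center','mouth_left_near','mouth_right_near','mouth_left_far','mouth_right_far','rider_grip','plug_center','beaker','bottle','tray']:
    for c in('scene','top'):
        print(n,c,[(np.round(d['centre']).tolist(),round(d['p'],2)) for d in robot.tip_of(c,n)][:4])
E
```

```text
{'time_s': 0.0, 'joint_positions': array([-1.30120655,  0.68998985, -0.19451998,  1.56634453,  0.15733159,
        0.90250382, -0.21510438]), 'qvel': array([-0.0013668 , -0.00118406, -0.00024355,  0.00039214, -0.00171829,
        0.00030387, -0.00055182]), 'effort': array([ 9.69503089e-04, -5.27556574e+01, -1.26635056e+00, -1.53434139e+01,
       -5.26077719e-02,  6.32862153e-03,  1.61068037e-04]), 'position': array([0.1459149 , 0.60709566, 0.24890639]), 'tool_rot': array([-1.48679747,  1.56894644, -1.72248293]), 'wrist_force': array([-0.26644052, -0.01261926, -0.25416997]), 'ft_torque': array([0.01181631, 0.02028817, 0.00387414]), 'gripper_width': 0.08859668813307654}
scene {'vertical_fov': 56.73333537377298, 'cx': 320.1162717350465, 'cy': 235.82871488281714, 'world_to_cam': array([[ 0.16203887,  0.98674951,  0.00829521, -0.08011686],
       [-0.61961674,  0.09520057,  0.77910972,  0.20810711],
       [ 0.76799642, -0.13138591,  0.6268327 , -1.43621218],
       [ 0.        ,  0.        ,  0.        ,  1.        ]])}
top {'vertical_fov': 55.71325306229265, 'cx': 326.3710171261202, 'c
[... 517 characters left out ...]
0, 230.0], 0.63)]
mouth_right_near top [([384.0, 218.0], 0.6)]
mouth_left_far scene []
mouth_left_far top [([213.0, 216.0], 0.74)]
mouth_right_far scene [([279.0, 256.0], 0.94)]
mouth_right_far top [([379.0, 176.0], 0.83)]
rider_grip scene [([331.0, 244.0], 0.81)]
rider_grip top [([315.0, 215.0], 0.68), ([380.0, 176.0], 0.38)]
plug_center scene [([274.0, 255.0], 0.84)]
plug_center top [([380.0, 176.0], 0.84)]
beaker scene [([476.0, 239.0], 0.82)]
beaker top [([134.0, 282.0], 0.77)]
bottle scene [([135.0, 286.0], 0.7)]
bottle top [([513.0, 257.0], 0.59), ([508.0, 182.0], 0.53), ([213.0, 212.0], 0.47), ([220.0, 252.0], 0.4)]
tray scene [([120.0, 350.0], 0.92)]
tray top [([508.0, 180.0], 0.88)]
```

View pics/a.png

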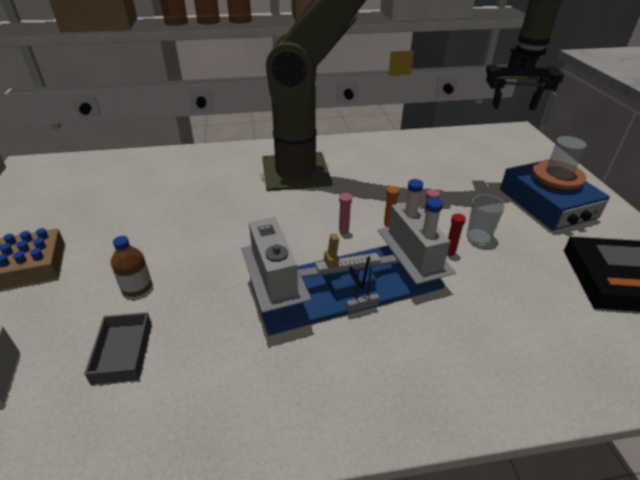

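View pics/b.png

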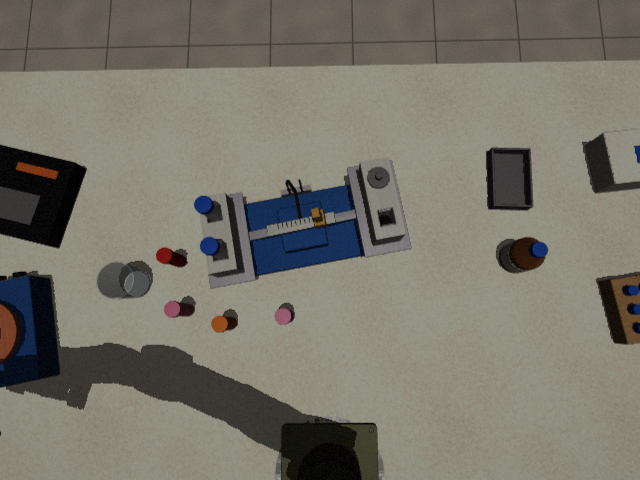

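The scene view has the left carrier at about (415,240) with two blue-capped white tubes: caps at (415,185) and (433,205) in scene, (203,204) and (210,245) in top. The orange, pink and red tubes are decoys. The plug covers the right far well (378,177 in top), so the open well is the right near one (386,216).

```bash
python3 - <<'E'
from h import *
a=cv2.imread('pics/a.png');b=cv2.imread('pics/b.png')
cv2.imwrite('pics/c.png',cv2.resize(b[145:295,185:425],None,fx=3.3,fy=3.3,interpolation=cv2.INTER_CUBIC))
cv2.imwrite('pics/d.png',cv2.resize(a[170:325,230:465],None,fx=3.4,fy=3.4,interpolation=cv2.INTER_CUBIC))
snap('scene');snap('top')
for n in ['tube1_center','plug_center','rider_grip']:
  for c in('scene','top'):
    print(n,c,[([round(float(v)) for v in d['extent']],round(d['p'],2)) for d in robot.regions_of(c,n)][:4])
for n,o in {'right_near':[('scene',(268,230)),('top',(384,218))],'right_far':[('scene',(279,256)),('top',(379,176))],'plug':[('scene',(274,255)),('top',(380,176))],'rider':[('scene',(331,244)),('top',(315,215))],'cap n':[('scene',(415,185)),('top',(210,244))],'cap f':[('scene',(433,205)),('top',(203,204))]}.items(): print(n,*tri(o))
E
```

```text
tube1_center scene [([422, 197, 445, 238], 0.55)]
tube1_center top [([200, 198, 222, 222], 0.89), ([345, 155, 416, 261], 0.48)]
plug_center scene [([262, 245, 289, 259], 0.51)]
plug_center top [([369, 166, 389, 186], 0.74)]
rider_grip scene [([324, 232, 340, 271], 0.73)]
rider_grip top [([309, 208, 325, 229], 0.6)]
right_near [ 0.51636549 -0.11438425  0.17296893] [np.float64(0.00045279862675259386), np.float64(0.0004527986267526216)]
right_far [ 0.60151931 -0.10318592  0.17441646] [np.float64(0.0042497102568021805), np.float64(0.004249710256802219)]
plug [ 0.60045002 -0.10872395  0.17666062] [np.float64(0.00044273451293430584), np.float64(0.00044273451293431787)]
rider [0.53287209 0.01882165 0.1322678 ] [np.float64(0.0027266762849757643), np.float64(0.0027266762849757786)]
cap n [0.4622187  0.21311249 0.21705011] [np.float64(0.0008674062536005508), np.float64(0.0008674062536005104)]
cap f [0.53842164 0.22791286 0.21515194] [np.float64(0.000715399686681224), np.float64(0.0007153996866812371)]
```

View pics/c.png

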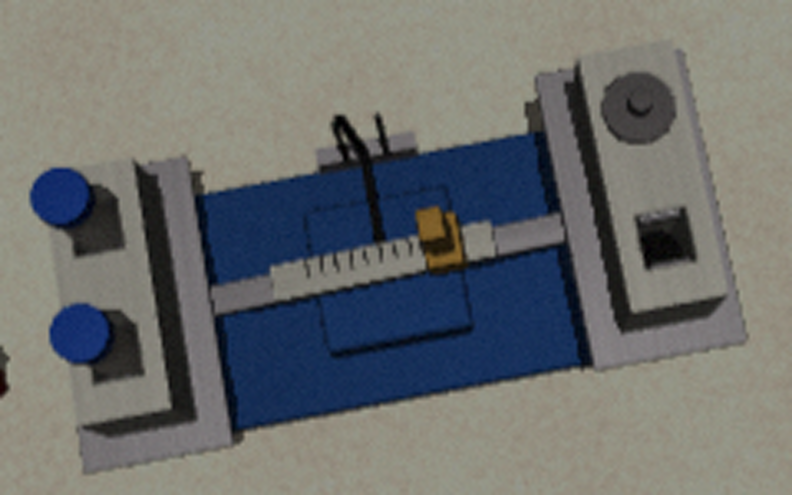

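View pics/d.png

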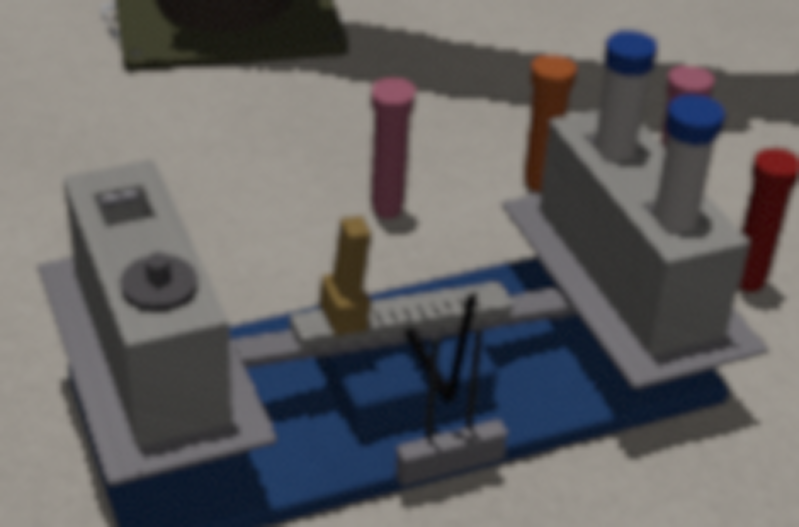

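Crop c has the right block's top corners at (577,62), (682,45), (725,297), (620,315) and the open well at (666,238). The rider tab top is at (430,218) and the caps at (62,197) and (80,333). Crop d shows the same features from the far side, with the left pan low. Next I fit a balance model to these points.

```bash
cat > fit.py <<'E'
from h import *
from scipy.optimize import least_squares
C=lambda x,y:('top',(185+x/3.3,145+y/3.3)); D=lambda x,y:('scene',(230+x/3.4,170+y/3.4))
# model pts: side(+1 left,-1 right), bx, by, bz(rel mouth)
F=[(C(577,62),-1,80,29,0),(C(682,45),-1,80,-29,0),(C(725,297),-1,-80,-29,0),(C(620,315),-1,-80,29,0),
(C(666,238),-1,-40,0,0),(C(637,107),-1,40,0,14),(C(135,160),1,80,-29,0),(C(170,412),1,-80,-29,0),(C(80,430),1,-80,29,0),
(C(80,333),1,-40,0,81),(C(62,197),1,40,0,81),
(D(67,180),-1,-80,-29,0),(D(152,163),-1,-80,29,0),(D(225,325),-1,80,29,0),(D(128,342),-1,80,-29,0),(D(124,202),-1,-40,0,0),(D(159,280),-1,40,0,7),
(D(551,120),1,-80,-29,0),(D(655,250),1,80,-29,0),(D(745,237),1,80,29,0),(D(632,43),1,-40,0,81),(D(696,110),1,40,0,81)]
def pt(p,s,bx,by,bz):
    x0,y0,w,zl,zr=p[:5]; c,n=np.cos(w),np.sin(w); X=bx/1e3; Y=(by+s*169.15)/1e3
    return np.array([x0+c*X-n*Y,y0+n*X+c*Y,(zl if s>0 else zr)+bz/1e3])
def res(p):
    r=[]
    for (c,px),s,bx,by,bz in F:
        q=np.array(proj(c,pt(p,s,bx,by,bz)))+(p[5:7] if c=='top' else p[7:9])
        r+=list(q-px)
    r=np.array(r); return np.r_[r, p[5:]/1.0]
S=least_squares(res,[.53,.05,.17,.139,.173,0,0,0,0],loss='soft_l1')
if __name__=='__main__':
    print(S.x.round(4)); print(res(S.x)[:-4].reshape(-1,2).round(1).tolist())
    p=S.x
    for n,s,x in[('Ln',1,-40),('Lf',1,40),('Rn',-1,-40),('Rf',-1,40)]: print(n,pt(p,s,x,0,0).round(4))
    cor=lambda c,px:(c,np.array(px)-(p[5:7] if c=='top' else p[7:9]))
    print('tabtop',tri([cor(*C(430,218)),cor(*D(354,227))]))
    st=robot.get_state();print(st['time_s'])
    from scipy.spatial.transform import Rotation as R
    M=R.from_euler('xyz',st['tool_rot']).as_matrix();print(M.round(3),np.degrees(np.arctan2(-M[0,1],M[1,1])))
E
python3 fit.py
```

```text
[ 0.5254  0.0551  0.1762  0.138   0.1691  0.7065 -0.3757  0.7185 -0.6672]
[[-0.1, -0.3], [-3.5, -0.5], [0.5, 0.3], [3.1, 0.4], [-0.5, 1.2], [0.7, 0.2], [-0.4, -0.2], [0.7, -0.6], [-0.6, -0.6], [-0.2, 0.6], [-0.7, 0.2], [-1.0, -0.5], [0.6, -0.8], [0.9, -0.6], [-0.5, 1.3], [0.2, 1.4], [-0.3, -0.1], [-0.8, -0.3], [2.8, 3.0], [0.3, 1.1], [-0.6, -0.4], [-0.6, -0.6]]
Ln [0.4564 0.2146 0.138 ]
Lf [0.5352 0.2286 0.138 ]
Rn [ 0.5157 -0.1184  0.1691]
Rf [ 0.5945 -0.1044  0.1691]
tabtop (array([0.53599933, 0.02078918, 0.15236559]), [np.float64(0.0006694078915627364), np.float64(0.0006694078915627453)])
1.5
[[ 0.     0.234  0.972]
 [ 0.     0.972 -0.234]
 [-1.     0.    -0.   ]] -13.511785691815241
```

>>> {"op": "step_arm", "data": {"deltas": [{"tx":0,"ty":0,"tz":1,"az":1},{"tx":10.3,"ty":-13.1,"tz":0.9,"az":2.95},{"tx":10.3,"ty":-13.1,"tz":0.9,"az":2.95},{"tx":10.3,"ty":-13.1,"tz":0.9,"az":2.95},{"tx":10.3,"ty":-13.1,"tz":0.9,"az":2.95},{"tx":10.3,"ty":-13.1,"tz":0.9,"az":2.95},{"tx":10.3,"ty":-13.1,"tz":0.9,"az":2.95},{"tx":10.3,"ty":-13.1,"tz":0.9,"az":2.95},{"tx":10.3,"ty":-13.1,"tz":0.9,"az":2.95},{"tx":10.3,"ty":-13.1,"tz":0.9,"az":2.95},{"tx":10.3,"ty":-13.1,"tz":0.9,"az":2.95},{"tx":10.3,"ty":-13.1,"tz":0.9,"az":2.95}]}}

```text
validation failed for argument at $.de...
```

>>> {"op": "step_arm", "data": {"deltas": [{"tx":0,"ty":0,"tz":1,"ax":0,"ay":0,"az":1,"gripper":0},{"tx":10.3,"ty":-13.1,"tz":0.9,"ax":0,"ay":0,"az":2.95,"gripper":0},{"tx":10.3,"ty":-13.1,"tz":0.9,"ax":0,"ay":0,"az":2.95,"gripper":0},{"tx":10.3,"ty":-13.1,"tz":0.9,"ax":0,"ay":0,"az":2.95,"gripper":0},{"tx":10.3,"ty":-13.1,"tz":0.9,"ax":0,"ay":0,"az":2.95,"gripper":0},{"tx":10.3,"ty":-13.1,"tz":0.9,"ax":0,"ay":0,"az":2.95,"gripper":0},{"tx":10.3,"ty":-13.1,"tz":0.9,"ax":0,"ay":0,"az":2.95,"gripper":0},{"tx":10.3,"ty":-13.1,"tz":0.9,"ax":0,"ay":0,"az":2.95,"gripper":0},{"tx":10.3,"ty":-13.1,"tz":0.9,"ax":0,"ay":0,"az":2.95,"gripper":0},{"tx":10.3,"ty":-13.1,"tz":0.9,"ax":0,"ay":0,"az":2.95,"gripper":0},{"tx":10.3,"ty":-13.1,"tz":0.9,"ax":0,"ay":0,"az":2.95,"gripper":0},{"tx":10.3,"ty":-13.1,"tz":0.9,"ax":0,"ay":0,"az":2.95,"gripper":0}]}}

```text
time_s: 2.7
position: [0.4597, 0.2068, 0.2763]
tool_rot: [-1.298, 1.566, -1.136]
wrist_force: [-0.5, -0.1, 0.1]
gripper_width: 0.0882
```

```bash
python3 - <<'E'
from h import *
st=robot.get_state();k=robot.get_calibration('wrist')
snap('wrist','e.png')
st=robot.get_state();print(st['position'],st['tool_rot'],k)
exec(open('fit.py').read().split("if __name__")[0].split('def res')[0].replace('from h import *',''))
p=[.5254,.0551,.1762,.138,.1691]
for s,x,z in[(1,-40,81),(1,40,81),(1,-40,0),(-1,-40,0)]: print(s,x,z,np.round(proj('wrist',pt(p,s,x,0,z))))
for n in ['tube1_center','mouth_left_near']:print(n,[(np.round(d['centre']).tolist(),round(d['p'],2)) for d in robot.tip_of('wrist',n)][:4])
E
```

```text
[0.45731201 0.2108154  0.27654161] [-1.27348829  1.56905702 -1.10611792] {'vertical_fov': 68.87012416131799, 'cx': 314.908856620534, 'cy': 243.6373860561015, 'world_to_cam': array([[-0.1616087 ,  0.98685016, -0.00306519, -0.12953593],
       [-0.93743079, -0.15448483, -0.31202236,  0.51425895],
       [-0.30839284, -0.04755212,  0.95006981, -0.26495557],
       [ 0.        ,  0.        ,  0.        ,  1.        ]])}
1 -40 81 [320. 272.]
1 40 81 [321. 383.]
1 -40 0 [319. 233.]
-1 -40 0 [-142.  249.]
tube1_center [([324.0, 338.0], 0.58)]
mouth_left_near []
```

View pics/e.png

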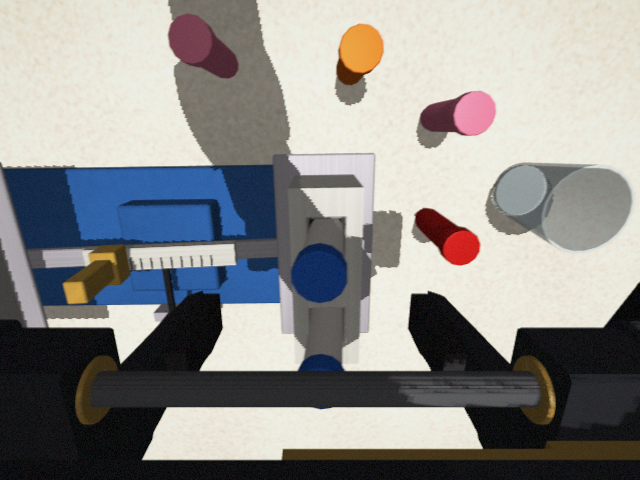

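The near cap sits at (320,272) and the far cap at (321,383), matching the model's predictions exactly. I'll descend on the near tube and grip its body.

>>> {"op": "step_arm", "data": {"deltas": [{"tx":0,"ty":0.12,"tz":-1.2,"ax":0,"ay":0,"az":0.05,"gripper":0},{"tx":0,"ty":0.12,"tz":-2.4,"ax":0,"ay":0,"az":0.05,"gripper":0},{"tx":0,"ty":0.12,"tz":-3.18,"ax":0,"ay":0,"az":0.05,"gripper":0},{"tx":0,"ty":0.12,"tz":-3.18,"ax":0,"ay":0,"az":0.05,"gripper":0},{"tx":0,"ty":0.12,"tz":-3.18,"ax":0,"ay":0,"az":0.05,"gripper":0},{"tx":0,"ty":0.12,"tz":-3.18,"ax":0,"ay":0,"az":0.05,"gripper":255},{"tx":0,"ty":0.12,"tz":-3.18,"ax":0,"ay":0,"az":0.05,"gripper":255},{"tx":0,"ty":0.12,"tz":-3.18,"ax":0,"ay":0,"az":0.05,"gripper":255},{"tx":0,"ty":0.12,"tz":-3.18,"ax":0,"ay":0,"az":0.05,"gripper":255},{"tx":0,"ty":0.12,"tz":-3.18,"ax":0,"ay":0,"az":0.05,"gripper":255},{"tx":0,"ty":0.12,"tz":-3.18,"ax":0,"ay":0,"az":0.05,"gripper":255}]}}

```text
time_s: 3.95
position: [0.4548, 0.2188, 0.1815]
tool_rot: [1.466, 1.57, 1.649]
wrist_force: [0.4, -0.5, -0.2]
gripper_width: 0.0423
```

>>> {"op": "step_arm", "data": {"deltas": [{"tx":0.03,"ty":-0.13,"tz":0,"ax":0,"ay":0,"az":0,"gripper":150},{"tx":0.03,"ty":-0.13,"tz":0,"ax":0,"ay":0,"az":0,"gripper":150},{"tx":0.03,"ty":-0.13,"tz":0,"ax":0,"ay":0,"az":0,"gripper":255},{"tx":0.03,"ty":-0.13,"tz":0,"ax":0,"ay":0,"az":0,"gripper":255},{"tx":0.03,"ty":-0.13,"tz":0,"ax":0,"ay":0,"az":0,"gripper":255},{"tx":0.03,"ty":-0.13,"tz":0,"ax":0,"ay":0,"az":0,"gripper":255},{"tx":0.03,"ty":-0.13,"tz":0,"ax":0,"ay":0,"az":0,"gripper":255}]}}

```text
time_s: 4.65
position: [0.4557, 0.2146, 0.1815]
tool_rot: [1.844, 1.57, 2.026]
wrist_force: [0.5, -0.9, -0.0]
gripper_width: 0.0321
```

>>> {"op": "step_arm", "data": {"deltas": [{"tx":0,"ty":0,"tz":0,"ax":0,"ay":0,"az":0,"gripper":255},{"tx":0,"ty":0,"tz":0,"ax":0,"ay":0,"az":0,"gripper":255},{"tx":0,"ty":0,"tz":0,"ax":0,"ay":0,"az":0,"gripper":255},{"tx":0,"ty":0,"tz":0,"ax":0,"ay":0,"az":0,"gripper":255}]}}

```text
time_s: 5.05
position: [0.4557, 0.2146, 0.1815]
tool_rot: [1.96, 1.57, 2.143]
wrist_force: [-0.5, -1.8, -0.6]
gripper_width: 0.0318
```

>>> {"op": "step_arm", "data": {"deltas": [{"tx":0,"ty":0,"tz":0.2,"ax":0,"ay":0,"az":0,"gripper":255},{"tx":0,"ty":0,"tz":0.4,"ax":0,"ay":0,"az":0,"gripper":255},{"tx":0,"ty":0,"tz":0.6,"ax":0,"ay":0,"az":0,"gripper":255},{"tx":0,"ty":0,"tz":0.8,"ax":0,"ay":0,"az":0,"gripper":255},{"tx":0,"ty":0,"tz":1.0,"ax":0,"ay":0,"az":0,"gripper":255},{"tx":0,"ty":0,"tz":1.15,"ax":0,"ay":0,"az":0,"gripper":255},{"tx":0,"ty":0,"tz":1.3,"ax":0,"ay":0,"az":0,"gripper":255},{"tx":0,"ty":0,"tz":1.45,"ax":0,"ay":0,"az":0,"gripper":255},{"tx":0,"ty":0,"tz":1.6,"ax":0,"ay":0,"az":0,"gripper":255}]}}

```text
time_s: 5.95
position: [0.4553, 0.2142, 0.2293]
tool_rot: [-3.102, 1.569, -2.919]
wrist_force: [-0.5, 0.1, 0.3]
gripper_width: 0.0323
```

```bash
python3 - <<'E'
from h import *
im=snap('scene')
cv2.imwrite('pics/f.png',cv2.resize(im[90:325,200:520][:,:,::-1],None,fx=2.5,fy=2.5,interpolation=cv2.INTER_CUBIC))
print(robot.get_state()['wrist_force'])
E
```

```text
[-0.20684794  0.44489389 -1.02232859]
```

View pics/f.png

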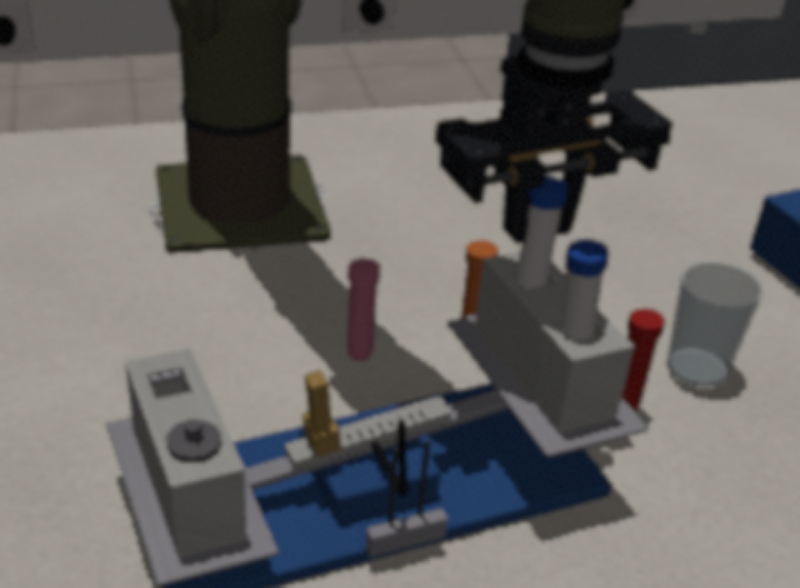

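>>> {"op": "step_arm", "data": {"deltas": [{"tx":0,"ty":0,"tz":1.2,"ax":0,"ay":0,"az":0,"gripper":255},{"tx":0,"ty":-0.5,"tz":2.36,"ax":0,"ay":0,"az":0,"gripper":255},{"tx":0.5,"ty":-2,"tz":2.36,"ax":0,"ay":0,"az":0,"gripper":255},{"tx":0.8,"ty":-3.5,"tz":2.36,"ax":0,"ay":0,"az":0,"gripper":255},{"tx":1.1,"ty":-5,"tz":2.36,"ax":0,"ay":0,"az":0,"gripper":255},{"tx":1.4,"ty":-6.5,"tz":2.36,"ax":0,"ay":0,"az":0,"gripper":255},{"tx":1.6,"ty":-8,"tz":2.36,"ax":0,"ay":0,"az":0,"gripper":255},{"tx":1.8,"ty":-9.5,"tz":2.36,"ax":0,"ay":0,"az":0,"gripper":255},{"tx":2.0,"ty":-11.1,"tz":2.36,"ax":0,"ay":0,"az":0,"gripper":255},{"tx":2.0,"ty":-11.1,"tz":2.36,"ax":0,"ay":0,"az":0,"gripper":255},{"tx":2.0,"ty":-11.1,"tz":2.0,"ax":0,"ay":0,"az":0,"gripper":255},{"tx":2.0,"ty":-11.1,"tz":1.6,"ax":0,"ay":0,"az":0,"gripper":255}]}}

```text
time_s: 7.2
position: [0.5165, -0.1166, 0.2782]
tool_rot: [0.494, 1.568, 0.679]
wrist_force: [-0.3, 0.6, -0.7]
gripper_width: 0.032
```

>>> {"op": "step_arm", "data": {"deltas": [{"tx":-0.03,"ty":-0.05,"tz":-0.35,"ax":0,"ay":0,"az":0,"gripper":255},{"tx":-0.03,"ty":-0.05,"tz":-0.65,"ax":0,"ay":0,"az":0,"gripper":255},{"tx":-0.03,"ty":-0.05,"tz":-0.65,"ax":0,"ay":0,"az":0,"gripper":255},{"tx":-0.03,"ty":-0.05,"tz":-0.65,"ax":0,"ay":0,"az":0,"gripper":255}]}}

```text
time_s: 7.6
position: [0.5156, -0.1176, 0.2584]
tool_rot: [0.64, 1.568, 0.826]
wrist_force: [0.4, -0.9, -0.1]
gripper_width: 0.0322
```

```bash
python3 - <<'E'
from h import *
k=robot.get_calibration('wrist');w=snap('wrist');s=snap('scene');t=snap('top')
cv2.imwrite('pics/w.png',w[:,:,::-1]);cv2.imwrite('pics/s.png',s[:,:,::-1]);cv2.imwrite('pics/t.png',t[:,:,::-1])
st=robot.get_state();print(st['time_s'],st['position'],st['tool_rot'],st['wrist_force'])
up=lambda a,f:cv2.resize(a,None,fx=f,fy=f,interpolation=cv2.INTER_CUBIC)
A=up(w[150:400,200:450],1.6)   # 400x400
B=up(s[130:310,220:400],2.2222) # 400x400
cv2.imwrite('pics/g.png',np.hstack([A[:400],B[:400]])[:,:,::-1])
exec(open('fit.py').read().split("def res")[0].replace('from h import *',''))
p=[.5254,.0551,.1762,.138,.1691]
for sx in(-16.5,16.5):
  for sy in(-15.25,15.25): 
    q=pt(p,-1,-40+sx,sy,0); print(sx,sy,'wrist',np.round(proj('wrist',q),1),'scene',np.round(proj('scene',q),1))
P=st['position'].copy()
for dz in(-.0775,.0375): q=P+[0,0,dz];print(dz,np.round(proj('wrist',q),1),np.round(proj('scene',q),1),np.round(proj('top',q),1))
E
```

```text
7.75 [ 0.51599158 -0.1180332   0.25909888] [0.28505454 1.56696435 0.46975583] [-0.15103695  0.34876554 -0.28062403]
-16.5 -15.25 wrist [290.4 229.4] scene [256.9 228.3]
-16.5 15.25 wrist [336.  229.7] scene [271.1 225.4]
16.5 -15.25 wrist [291.1 274.8] scene [260.6 237.7]
16.5 15.25 wrist [334.7 275.1] scene [275.1 234.7]
-0.0775 [313.6 259.8] [265.7 226.7] [386.1 217.2]
0.0375 [313.3 381.6] [261.5 178.5] [393.7 202.5]
```

View pics/g.png

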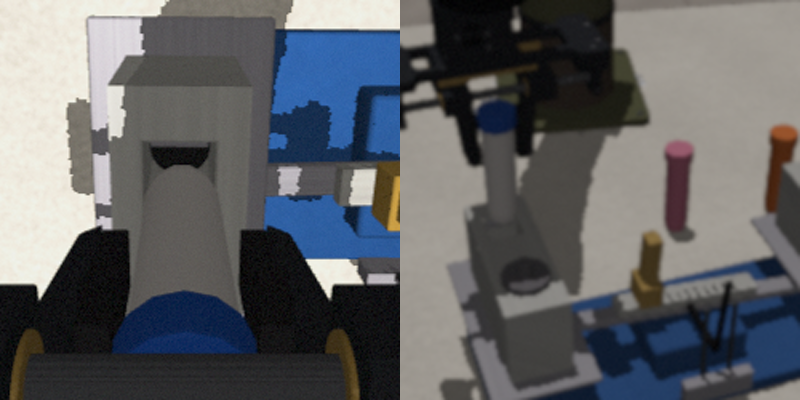

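Left half of the picture: the mouth spans x 143–216 with its near edge at row 142, and the tube tip is centred at x≈181. So the tip is about 0.6 mm off in +y and slightly short in x. I'll shift it and descend.

>>> {"op": "step_arm", "data": {"deltas": [{"tx":0.05,"ty":-0.01,"tz":-0.1,"ax":0,"ay":0,"az":0,"gripper":255},{"tx":0.05,"ty":-0.01,"tz":-0.25,"ax":0,"ay":0,"az":0,"gripper":255},{"tx":0.05,"ty":-0.01,"tz":-0.4,"ax":0,"ay":0,"az":0,"gripper":255},{"tx":0.05,"ty":-0.01,"tz":-0.55,"ax":0,"ay":0,"az":0,"gripper":255},{"tx":0.05,"ty":-0.01,"tz":-0.7,"ax":0,"ay":0,"az":0,"gripper":255},{"tx":0.05,"ty":-0.01,"tz":-0.85,"ax":0,"ay":0,"az":0,"gripper":255},{"tx":0.05,"ty":-0.01,"tz":-1.0,"ax":0,"ay":0,"az":0,"gripper":255},{"tx":0.05,"ty":-0.01,"tz":-1.0,"ax":0,"ay":0,"az":0,"gripper":255}]}}

```text
time_s: 8.55
position: [0.517, -0.1183, 0.2284]
tool_rot: [0.571, 1.568, 0.756]
wrist_force: [0.8, -0.1, 0.1]
gripper_width: 0.032
```

>>> {"op": "step_arm", "data": {"deltas": [{"tx":0,"ty":0,"tz":-0.13,"ax":0,"ay":0,"az":0,"gripper":255},{"tx":0,"ty":0,"tz":-0.26,"ax":0,"ay":0,"az":0,"gripper":255},{"tx":0,"ty":0,"tz":-0.4,"ax":0,"ay":0,"az":0,"gripper":255},{"tx":0,"ty":0,"tz":-0.53,"ax":0,"ay":0,"az":0,"gripper":255},{"tx":0,"ty":0,"tz":-0.65,"ax":0,"ay":0,"az":0,"gripper":255},{"tx":0,"ty":0,"tz":-0.65,"ax":0,"ay":0,"az":0,"gripper":255}]}}

```text
time_s: 9.15
position: [0.5167, -0.1182, 0.2083]
tool_rot: [0.937, 1.569, 1.122]
wrist_force: [-0.2, 0.4, -1.0]
gripper_width: 0.0324
```

>>> {"op": "step_arm", "data": {"deltas": [{"tx":0,"ty":0,"tz":-0.1,"ax":0,"ay":0,"az":0,"gripper":255},{"tx":0,"ty":0,"tz":-0.2,"ax":0,"ay":0,"az":0,"gripper":255},{"tx":0,"ty":0,"tz":-0.3,"ax":0,"ay":0,"az":0,"gripper":255},{"tx":0,"ty":0,"tz":-0.4,"ax":0,"ay":0,"az":0,"gripper":255},{"tx":0,"ty":0,"tz":-0.5,"ax":0,"ay":0,"az":0,"gripper":255},{"tx":0,"ty":0,"tz":-0.5,"ax":0,"ay":0,"az":0,"gripper":255}]}}

```text
time_s: 9.75
position: [0.5166, -0.1184, 0.193]
tool_rot: [1.046, 1.569, 1.231]
wrist_force: [0.3, 0.0, 0.4]
gripper_width: 0.032
```

```bash
python3 - <<'E'
from h import *
w=snap('wrist');s=snap('scene')
up=lambda a,f:cv2.resize(a,None,fx=f,fy=f,interpolation=cv2.INTER_CUBIC)
A=up(w[150:400,200:450],1.6);B=up(s[130:330,220:420],2)
cv2.imwrite('pics/i.png',np.hstack([A,B])[:,:,::-1]);print(robot.get_state()['wrist_force'])
E
```

```text
[ 0.74489343 -0.53833323 -0.63370839]
```

View pics/i.png

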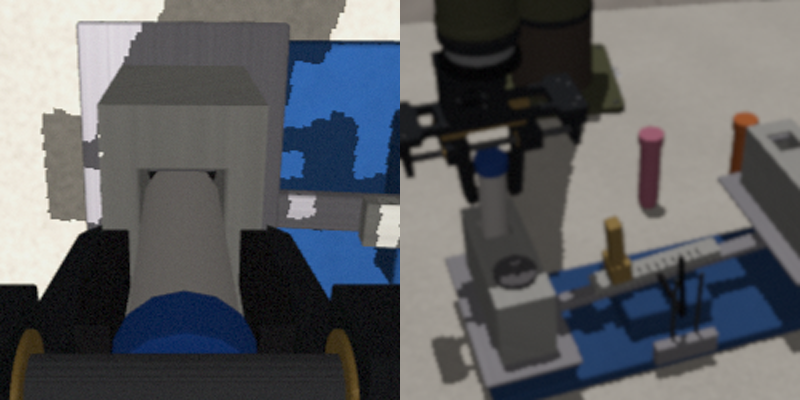

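The tube tip is 10–15 mm inside the mouth, centred, and the pan is swinging down. I'll continue slowly.

>>> {"op": "step_arm", "data": {"deltas": [{"tx":0,"ty":0,"tz":-0.07,"ax":0,"ay":0,"az":0,"gripper":255},{"tx":0,"ty":0,"tz":-0.14,"ax":0,"ay":0,"az":0,"gripper":255},{"tx":0,"ty":0,"tz":-0.21,"ax":0,"ay":0,"az":0,"gripper":255},{"tx":0,"ty":0,"tz":-0.28,"ax":0,"ay":0,"az":0,"gripper":255},{"tx":0,"ty":0,"tz":-0.35,"ax":0,"ay":0,"az":0,"gripper":255}]}}

```text
time_s: 10.35
position: [0.517, -0.1184, 0.1829]
tool_rot: [0.602, 1.568, 0.787]
wrist_force: [0.2, -0.1, 5.5]
gripper_width: 0.0318
```

>>> {"op": "step_arm", "data": {"deltas": [{"tx":0,"ty":0,"tz":-0.07,"ax":0,"ay":0,"az":0,"gripper":255},{"tx":0,"ty":0,"tz":-0.14,"ax":0,"ay":0,"az":0,"gripper":255},{"tx":0,"ty":0,"tz":-0.2,"ax":0,"ay":0,"az":0,"gripper":255},{"tx":0,"ty":0,"tz":-0.2,"ax":0,"ay":0,"az":0,"gripper":255}]}}

```text
time_s: 10.75
position: [0.517, -0.1184, 0.1768]
tool_rot: [0.62, 1.568, 0.805]
wrist_force: [0.3, -0.0, 0.8]
gripper_width: 0.0323
```

>>> {"op": "step_arm", "data": {"deltas": [{"tx":0,"ty":0,"tz":-0.07,"ax":0,"ay":0,"az":0,"gripper":255},{"tx":0,"ty":0,"tz":-0.13,"ax":0,"ay":0,"az":0,"gripper":255}]}}

```text
time_s: 10.95
position: [0.5173, -0.1184, 0.1731]
tool_rot: [0.408, 1.568, 0.593]
wrist_force: [-0.4, -0.3, 5.2]
gripper_width: 0.032
```

>>> {"op": "step_arm", "data": {"deltas": [{"tx":0,"ty":0,"tz":-0.07,"ax":0,"ay":0,"az":0,"gripper":255},{"tx":0,"ty":0,"tz":-0.13,"ax":0,"ay":0,"az":0,"gripper":255}]}}

```text
time_s: 11.15
position: [0.5177, -0.1184, 0.1696]
tool_rot: [0.221, 1.567, 0.406]
wrist_force: [-1.1, -0.7, 9.1]
gripper_width: 0.0319
```

>>> {"op": "step_arm", "data": {"deltas": [{"tx":0,"ty":0,"tz":0,"ax":0,"ay":0,"az":0,"gripper":255},{"tx":0,"ty":0,"tz":0,"ax":0,"ay":0,"az":0,"gripper":255}]}}

```text
time_s: 11.35
position: [0.5175, -0.1184, 0.1695]
tool_rot: [0.241, 1.567, 0.425]
wrist_force: [-1.3, 0.0, 4.0]
gripper_width: 0.0319
```

>>> {"op": "step_arm", "data": {"deltas": [{"tx":0,"ty":0,"tz":-0.04,"ax":0,"ay":0,"az":0,"gripper":255},{"tx":0,"ty":0,"tz":-0.04,"ax":0,"ay":0,"az":0,"gripper":255},{"tx":0,"ty":0,"tz":-0.04,"ax":0,"ay":0,"az":0,"gripper":255}]}}

```text
time_s: 11.65
position: [0.5179, -0.1184, 0.1688]
tool_rot: [0.103, 1.566, 0.288]
wrist_force: [-0.6, -0.6, 7.8]
gripper_width: 0.0324
```

>>> {"op": "step_arm", "data": {"deltas": [{"tx":0,"ty":0,"tz":-0.04,"ax":0,"ay":0,"az":0,"gripper":255},{"tx":0,"ty":0,"tz":-0.04,"ax":0,"ay":0,"az":0,"gripper":255}]}}

```text
time_s: 11.85
position: [0.5186, -0.1183, 0.1685]
tool_rot: [-0.017, 1.564, 0.168]
wrist_force: [-0.9, 0.4, 9.1]
gripper_width: 0.0321
```

>>> {"op": "step_arm", "data": {"deltas": [{"tx":0,"ty":0,"tz":0,"ax":0,"ay":0,"az":0,"gripper":0},{"tx":0,"ty":0,"tz":0,"ax":0,"ay":0,"az":0,"gripper":0},{"tx":-0.05,"ty":0,"tz":0,"ax":0,"ay":0,"az":0,"gripper":0},{"tx":-0.05,"ty":0,"tz":0.1,"ax":0,"ay":0,"az":0,"gripper":0},{"tx":-0.05,"ty":0,"tz":0.8,"ax":0,"ay":0,"az":0,"gripper":0},{"tx":-0.05,"ty":0,"tz":1.6,"ax":0,"ay":0,"az":0,"gripper":0},{"tx":-0.05,"ty":0,"tz":2.6,"ax":0,"ay":0,"az":0,"gripper":0},{"tx":-0.05,"ty":0,"tz":3.6,"ax":0,"ay":0,"az":0,"gripper":0},{"tx":-0.05,"ty":0,"tz":4.0,"ax":0,"ay":0,"az":0,"gripper":0}]}}

```text
time_s: 12.75
position: [0.5183, -0.1183, 0.2912]
tool_rot: [-0.123, 1.56, 0.062]
wrist_force: [0.0, -0.5, 0.2]
gripper_width: 0.088
```

>>> {"op": "step_arm", "data": {"deltas": [{"tx":0.3,"ty":1.5,"tz":0,"ax":0,"ay":0,"az":0,"gripper":0},{"tx":0.6,"ty":3,"tz":0,"ax":0,"ay":0,"az":0,"gripper":0},{"tx":0.6,"ty":4.6,"tz":0,"ax":0,"ay":0,"az":0,"gripper":0},{"tx":0.6,"ty":4.6,"tz":0,"ax":0,"ay":0,"az":0,"gripper":0},{"tx":0.6,"ty":4.6,"tz":-0.3,"ax":0,"ay":0,"az":0,"gripper":0},{"tx":0.6,"ty":4.6,"tz":-0.3,"ax":0,"ay":0,"az":0,"gripper":0},{"tx":0.6,"ty":4.6,"tz":-0.3,"ax":0,"ay":0,"az":0,"gripper":0},{"tx":0.6,"ty":4.6,"tz":-0.3,"ax":0,"ay":0,"az":0,"gripper":0},{"tx":0.6,"ty":4.6,"tz":-0.3,"ax":0,"ay":0,"az":0,"gripper":0},{"tx":0.6,"ty":4.6,"tz":-0.3,"ax":0,"ay":0,"az":0,"gripper":0},{"tx":0.6,"ty":4.6,"tz":-0.3,"ax":0,"ay":0,"az":0,"gripper":0},{"tx":0.6,"ty":4.6,"tz":-0.3,"ax":0,"ay":0,"az":0,"gripper":0}]}}

```text
time_s: 13.95
position: [0.5363, 0.0197, 0.2823]
tool_rot: [-0.125, 1.56, 0.059]
wrist_force: [0.0, -0.3, 0.8]
gripper_width: 0.0884
```

```bash
python3 - <<'E'
from h import *
w=snap('wrist');s=snap('scene')
cv2.imwrite('pics/j_s.png',s[:,:,::-1]);cv2.imwrite('pics/j_w.png',w[:,:,::-1])
up=lambda a,f:cv2.resize(a,None,fx=f,fy=f,interpolation=cv2.INTER_CUBIC)
B=up(s[165:325,230:470],3.3333)
A=up(w[170:290,160:480],2.5)[:66*4]
cv2.imwrite('pics/j.png',np.vstack([B[:534],])[:,:,::-1])
st=robot.get_state();print(st['time_s'],st['position'],st['tool_rot'])
for n in ['rider_grip','plug_center','tube1_center']:
  for c in('scene','wrist'): print(n,c,[(np.round(d['centre'],1).tolist(),round(d['p'],2)) for d in robot.tip_of(c,n)][:4])
E
```

```text
14.05 [0.53623614 0.01972282 0.28224362] [-0.12477869  1.5603501   0.05979999]
rider_grip scene [([278.8, 264.2], 0.64), ([327.9, 246.3], 0.62)]
rider_grip wrist [([298.8, 227.5], 0.78)]
plug_center scene [([272.7, 267.8], 0.63), ([327.6, 249.1], 0.26)]
plug_center wrist [([156.6, 275.3], 0.68)]
tube1_center scene [([429.3, 212.3], 0.93)]
tube1_center wrist [([601.7, 303.7], 0.67)]
```

View pics/j.png

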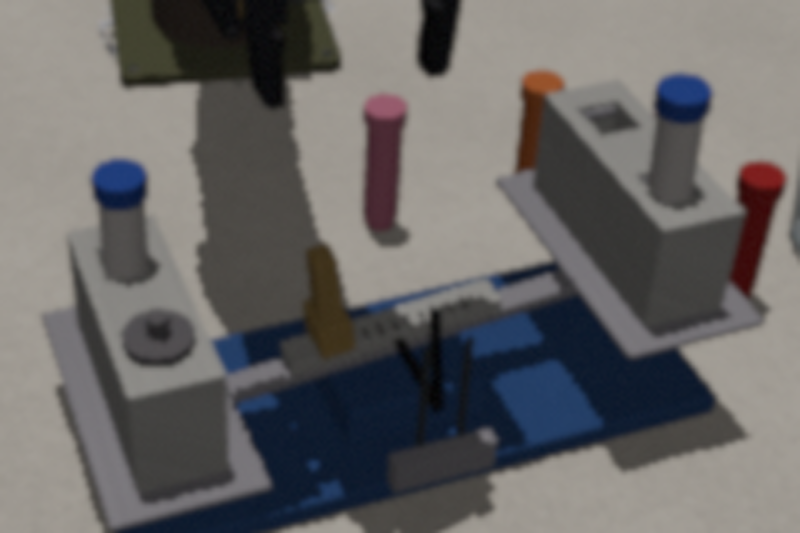

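The tube stands in the right near well, cap at (120,180), about as deep as the other one or deeper. The right pan is at or near its low stop: the plug is 14 px lower than before, about 32 mm. The rider has to go left by 25–50 mm.

```bash
python3 - <<'E'
from h import *
a=atz('wrist',(298.8,227.5),.125);b,r=tri([('wrist',(298.8,227.5)),('scene',(327.9,246.3))])
c=tri([('scene',(230+318/3.333,165+248/3.333)),('wrist',(298.8,227.5))])[0]
print(a,b,r)
w=.1762
for q in(a,b): d=q[:2]-[.5254,.0551];print('bal',d@[np.cos(w),np.sin(w)],d@[-np.sin(w),np.cos(w)])
im=cv2.imread('pics/j_w.png');hsv=cv2.cvtColor(im,cv2.COLOR_BGR2HSV)
m=cv2.inRange(hsv,(12,100,40),(30,255,255));m[:,:200]=0;m[:,420:]=0;m[350:]=0
ys,xs=np.where(m);print('gold ext',xs.min(),ys.min(),xs.max(),ys.max())
cv2.imwrite('pics/k.png',im[120:420])
E
```

```text
[0.54025584 0.00703609 0.125     ] [0.53842616 0.00767366 0.13166364] [np.float64(0.0006888073584620572), np.float64(0.0006888073584620274)]
bal 0.006200717852477538 -0.04992380560990743
bal 0.0045111309859812805 -0.04897538599822093
gold ext 286 195 317 244
```

View pics/k.png

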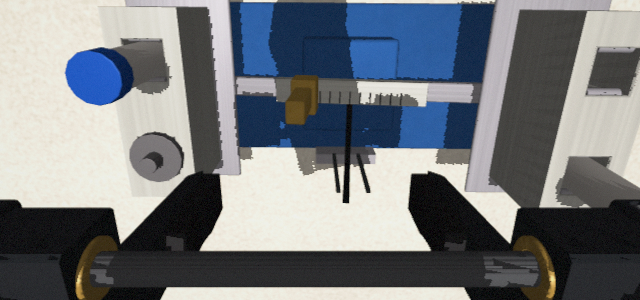

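>>> {"op": "step_arm", "data": {"deltas": [{"tx":0.09,"ty":-0.3,"tz":-1.4,"ax":0,"ay":0,"az":0,"gripper":0},{"tx":0.09,"ty":-0.3,"tz":-2.8,"ax":0,"ay":0,"az":0,"gripper":0},{"tx":0.09,"ty":-0.3,"tz":-4.2,"ax":0,"ay":0,"az":0,"gripper":0},{"tx":0.09,"ty":-0.3,"tz":-5.4,"ax":0,"ay":0,"az":0,"gripper":0},{"tx":0.09,"ty":-0.4,"tz":-5.4,"ax":0,"ay":0,"az":0,"gripper":120},{"tx":0.09,"ty":-0.4,"tz":-5.4,"ax":0,"ay":0,"az":0,"gripper":255},{"tx":0.09,"ty":-0.4,"tz":-5.4,"ax":0,"ay":0,"az":0,"gripper":255},{"tx":0.09,"ty":-0.4,"tz":-5.4,"ax":0,"ay":0,"az":0,"gripper":255},{"tx":0.09,"ty":-0.4,"tz":-5.4,"ax":0,"ay":0,"az":0,"gripper":255},{"tx":0.09,"ty":-0.4,"tz":-5.4,"ax":0,"ay":0,"az":0,"gripper":255},{"tx":0.09,"ty":-0.4,"tz":-5.4,"ax":0,"ay":0,"az":0,"gripper":255},{"tx":0.09,"ty":-0.4,"tz":-5.4,"ax":0,"ay":0,"az":0,"gripper":255}]}}

```text
time_s: 15.55
position: [0.539, 0.0078, 0.1204]
tool_rot: [-0.127, 1.56, 0.058]
wrist_force: [0.4, -0.9, -0.3]
gripper_width: 0.0264
```

>>> {"op": "step_arm", "data": {"deltas": [{"tx":0,"ty":0,"tz":0,"ax":0,"ay":0,"az":0,"gripper":255},{"tx":0,"ty":0,"tz":0,"ax":0,"ay":0,"az":0,"gripper":255},{"tx":0,"ty":0,"tz":0,"ax":0,"ay":0,"az":0,"gripper":255}]}}

```text
time_s: 15.85
position: [0.5391, 0.0079, 0.1216]
tool_rot: [-0.143, 1.559, 0.042]
wrist_force: [-1.5, -1.6, 12.1]
gripper_width: 0.0169
```

>>> {"op": "step_arm", "data": {"deltas": [{"tx":-0.02,"ty":0.13,"tz":0.09,"ax":0,"ay":0,"az":0,"gripper":255},{"tx":-0.04,"ty":0.25,"tz":0.09,"ax":0,"ay":0,"az":0,"gripper":255},{"tx":-0.04,"ty":0.25,"tz":0.09,"ax":0,"ay":0,"az":0,"gripper":255}]}}

```text
time_s: 16.15
position: [0.5376, 0.016, 0.1246]
tool_rot: [-0.112, 1.56, 0.072]
wrist_force: [-1.1, 0.5, 5.3]
gripper_width: 0.0155
```

>>> {"op": "step_arm", "data": {"deltas": [{"tx":-0.04,"ty":0.25,"tz":0.02,"ax":0,"ay":0,"az":0,"gripper":255},{"tx":-0.09,"ty":0.5,"tz":0.02,"ax":0,"ay":0,"az":0,"gripper":255},{"tx":-0.13,"ty":0.75,"tz":0.02,"ax":0,"ay":0,"az":0,"gripper":255},{"tx":-0.18,"ty":1.0,"tz":0.02,"ax":0,"ay":0,"az":0,"gripper":255},{"tx":-0.22,"ty":1.25,"tz":0.02,"ax":0,"ay":0,"az":0,"gripper":255},{"tx":-0.27,"ty":1.48,"tz":0.02,"ax":0,"ay":0,"az":0,"gripper":255},{"tx":-0.27,"ty":1.48,"tz":0.02,"ax":0,"ay":0,"az":0,"gripper":255}]}}

```text
time_s: 16.85
position: [0.5293, 0.0625, 0.1251]
tool_rot: [0.014, 1.559, 0.201]
wrist_force: [-0.1, 1.4, -0.1]
gripper_width: 0.0157
```

>>> {"op": "step_arm", "data": {"deltas": [{"tx":0,"ty":0,"tz":0,"ax":0,"ay":0,"az":0,"gripper":0},{"tx":0,"ty":0,"tz":0,"ax":0,"ay":0,"az":0,"gripper":0},{"tx":0,"ty":0,"tz":0,"ax":0,"ay":0,"az":0,"gripper":0},{"tx":0,"ty":0,"tz":0,"ax":0,"ay":0,"az":0,"gripper":0},{"tx":0,"ty":0,"tz":1,"ax":0,"ay":0,"az":0,"gripper":0},{"tx":0,"ty":0,"tz":2.5,"ax":0,"ay":0,"az":0,"gripper":0},{"tx":0,"ty":0,"tz":4,"ax":0,"ay":0,"az":0,"gripper":0},{"tx":0,"ty":0,"tz":5.2,"ax":0,"ay":0,"az":0,"gripper":0},{"tx":0,"ty":0,"tz":5.2,"ax":0,"ay":0,"az":0,"gripper":0},{"tx":0,"ty":0,"tz":5.2,"ax":0,"ay":0,"az":0,"gripper":0},{"tx":0,"ty":0,"tz":5.2,"ax":0,"ay":0,"az":0,"gripper":0},{"tx":0,"ty":0,"tz":5.2,"ax":0,"ay":0,"az":0,"gripper":0}]}}

```text
time_s: 18.05
position: [0.5284, 0.0621, 0.2796]
tool_rot: [0.014, 1.563, 0.201]
wrist_force: [-0.0, 0.4, 0.4]
gripper_width: 0.0881
```

>>> {"op": "step_arm", "data": {"deltas": [{"tx":0,"ty":0,"tz":0,"ax":0,"ay":0,"az":0,"gripper":0},{"tx":0,"ty":0,"tz":0,"ax":0,"ay":0,"az":0,"gripper":0},{"tx":0,"ty":0,"tz":0,"ax":0,"ay":0,"az":0,"gripper":0},{"tx":0,"ty":0,"tz":0,"ax":0,"ay":0,"az":0,"gripper":0},{"tx":0,"ty":0,"tz":0,"ax":0,"ay":0,"az":0,"gripper":0},{"tx":0,"ty":0,"tz":0,"ax":0,"ay":0,"az":0,"gripper":0},{"tx":0,"ty":0,"tz":0,"ax":0,"ay":0,"az":0,"gripper":0},{"tx":0,"ty":0,"tz":0,"ax":0,"ay":0,"az":0,"gripper":0},{"tx":0,"ty":0,"tz":0,"ax":0,"ay":0,"az":0,"gripper":0},{"tx":0,"ty":0,"tz":0,"ax":0,"ay":0,"az":0,"gripper":0},{"tx":0,"ty":0,"tz":0,"ax":0,"ay":0,"az":0,"gripper":0},{"tx":0,"ty":0,"tz":0,"ax":0,"ay":0,"az":0,"gripper":0}]}}

```text
time_s: 19.25
position: [0.5284, 0.0621, 0.2796]
tool_rot: [0.014, 1.563, 0.201]
wrist_force: [-0.5, -0.3, -0.3]
gripper_width: 0.0879
```

```bash
python3 - <<'E'
from h import *
w=snap('wrist');s=snap('scene')
cv2.imwrite('pics/l_s.png',s[:,:,::-1]);cv2.imwrite('pics/l_w.png',w[:,:,::-1])
up=lambda a,f:cv2.resize(a,None,fx=f,fy=f,interpolation=cv2.INTER_CUBIC)
A=up(w[150:350,200:460],1.54)[:,:400];B=up(s[230:310,300:400],4)[:320]
A=up(w[200:340,240:440],2)   # 400x280
B=up(s[220:290,310:410],4)   # 400x280
C=up(s[165:325,230:470],3.3333)[:300] 
full=np.vstack([np.hstack([A,B]),up(s[185:265,240:460],3.6364)[:290,:800]])
cv2.imwrite('pics/l.png',full[:,:,::-1])
st=robot.get_state();print(st['time_s'],st['position'])
for n in ['rider_grip','plug_center','tube1_center']:
  for c in('scene','wrist'): print(n,c,[(np.round(d['centre'],1).tolist(),round(d['p'],2)) for d in robot.tip_of(c,n)][:4])
E
```

```text
19.35 [0.52834932 0.06212633 0.27955922]
rider_grip scene [([353.5, 239.8], 0.55), ([265.5, 231.1], 0.19)]
rider_grip wrist [([318.5, 231.1], 0.98)]
plug_center scene [([272.1, 260.0], 0.74)]
plug_center wrist [([87.9, 288.4], 0.79)]
tube1_center scene [([264.0, 234.0], 0.37)]
tube1_center wrist [([525.7, 293.5], 0.79)]
```

View pics/l.png

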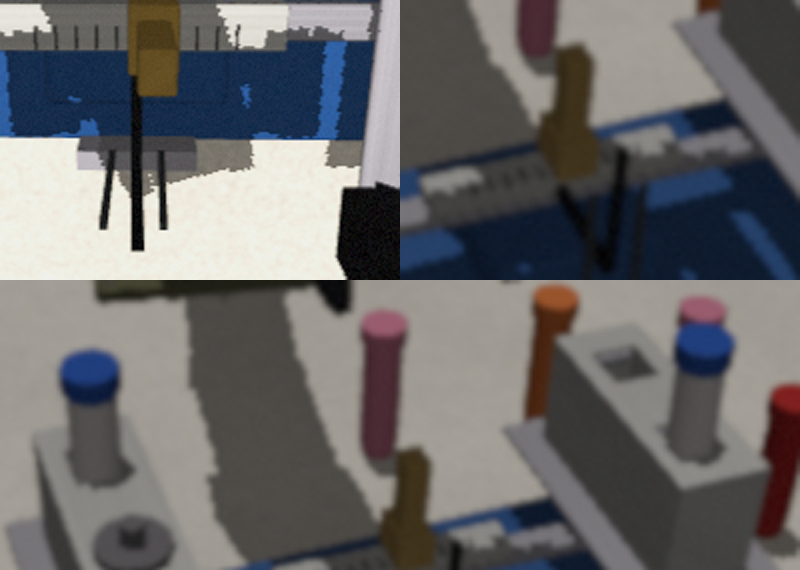

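Upper left: the pointer tip is at (137,250) and the marks' midline there is about 132.5, so the pointer leans slightly left. The plug rows (start 255, right stop 267.8, now 260) suggest a reading of about 0.078. I'll check by patch tracking.

```bash
cat > beam.py <<'E'
from h import *
import sys
g=lambda f:cv2.imread(f)
a=g('pics/a.png')
def pt(s,bx,by,z):
    w=.1762;Y=by+s*.16915;return np.array([.5254+np.cos(w)*bx-np.sin(w)*Y,.0551+np.sin(w)*bx+np.cos(w)*Y,z])
def track(img,box,r=22):
    x0,y0,x1,y1=box; t=cv2.resize(a[y0:y1,x0:x1],None,fx=4,fy=4,interpolation=cv2.INTER_CUBIC)
    s=cv2.resize(img[y0-r:y1+r,x0-10:x1+10],None,fx=4,fy=4,interpolation=cv2.INTER_CUBIC)
    m=cv2.matchTemplate(s,t,cv2.TM_CCOEFF_NORMED);_,v,_,l=cv2.minMaxLoc(m)
    return (l[0]/4-10,l[1]/4-r,round(v,2))
# px/mm vertical
for n,q in(('plug',pt(-1,.04,0,.165)),('lcap',pt(1,.04,0,.225))):
    d=np.array(proj('scene',q+[0,0,-.017]))-proj('scene',q+[0,0,.017]);print(n,'34mm ->',d.round(2))
for f in sys.argv[1:]:
    im=g(f);print(f,'plug',track(im,(262,240,292,264)),'lcap',track(im,(420,196,446,216)))
E
python3 beam.py pics/a.png pics/j_s.png pics/l_s.png
```

```text
plug 34mm -> [ 0.94 13.12]
lcap 34mm -> [-2.79 13.71]
pics/a.png plug (0.0, 0.0, 1.0) lcap (0.0, 0.0, 1.0)
pics/j_s.png plug (0.75, 13.25, 0.98) lcap (1.25, -9.75, 0.67)
pics/l_s.png plug (0.0, 5.0, 1.0) lcap (0.0, -0.75, 0.7)
```

```bash
cat >> beam.py <<'E'
    print('  bracket',track(im,(340,292,384,316)),'pink',track(im,(335,190,356,236)),'basecorner',track(im,(250,308,290,330)),'lblock',track(im,(408,215,432,262)),'lpan',track(im,(425,262,460,290)))
E
python3 beam.py pics/j_s.png pics/l_s.png|tail -4; python3 - <<'E'
from h import *
t=snap('top');cv2.imwrite('pics/top2.png',t[:,:,::-1])
s=snap('scene');cv2.imwrite('pics/l2_s.png',s[:,:,::-1])
E
python3 beam.py pics/l2_s.png|tail -2
```

```text
pics/j_s.png plug (0.75, 13.25, 0.98) lcap (1.25, -9.75, 0.67)
  bracket (0.5, 0.0, 0.79) pink (0.0, 0.5, 0.86) basecorner (2.25, 10.25, 0.93) lblock (1.5, -13.25, 0.97) lpan (-5.75, -8.75, 0.86)
pics/l_s.png plug (0.0, 5.0, 1.0) lcap (0.0, -0.75, 0.7)
  bracket (-0.5, 0.25, 0.68) pink (0.0, -1.0, 0.81) basecorner (0.5, 4.0, 0.98) lblock (0.5, -5.25, 0.96) lpan (-1.75, -3.0, 0.95)
pics/l2_s.png plug (0.0, 5.0, 1.0) lcap (0.0, -0.75, 0.7)
  bracket (-0.5, 0.25, 0.68) pink (0.0, -1.0, 0.81) basecorner (0.5, 4.0, 0.98) lblock (0.5, -5.25, 0.96) lpan (-1.75, -3.0, 0.95)
```

The plug and left block both give a reading of about 0.077, so the rider must go about 5.3 mm right. I'll regrip and move it.

>>> {"op": "step_arm", "data": {"deltas": [{"tx":0.03,"ty":0.01,"tz":-1.4,"ax":0,"ay":0,"az":0,"gripper":60},{"tx":0.03,"ty":0.01,"tz":-2.8,"ax":0,"ay":0,"az":0,"gripper":120},{"tx":0.03,"ty":0.01,"tz":-4.2,"ax":0,"ay":0,"az":0,"gripper":120},{"tx":0.03,"ty":0.01,"tz":-5.15,"ax":0,"ay":0,"az":0,"gripper":120},{"tx":0.03,"ty":0.01,"tz":-5.15,"ax":0,"ay":0,"az":0,"gripper":160},{"tx":0.03,"ty":0.01,"tz":-5.15,"ax":0,"ay":0,"az":0,"gripper":255},{"tx":0.03,"ty":0.01,"tz":-5.15,"ax":0,"ay":0,"az":0,"gripper":255},{"tx":0.03,"ty":0.01,"tz":-5.15,"ax":0,"ay":0,"az":0,"gripper":255},{"tx":0.03,"ty":0.01,"tz":-5.15,"ax":0,"ay":0,"az":0,"gripper":255},{"tx":0.03,"ty":0.01,"tz":-5.15,"ax":0,"ay":0,"az":0,"gripper":255},{"tx":0.03,"ty":0.01,"tz":-5.15,"ax":0,"ay":0,"az":0,"gripper":255},{"tx":0.03,"ty":0.01,"tz":-5.15,"ax":0,"ay":0,"az":0,"gripper":255}]}}

```text
time_s: 20.95
position: [0.5301, 0.0625, 0.1263]
tool_rot: [-0.006, 1.56, 0.181]
wrist_force: [-0.2, 0.1, 6.3]
gripper_width: 0.0161
```

>>> {"op": "step_arm", "data": {"deltas": [{"tx":0.015,"ty":-0.09,"tz":0,"ax":0,"ay":0,"az":0,"gripper":255},{"tx":0.03,"ty":-0.17,"tz":0,"ax":0,"ay":0,"az":0,"gripper":255},{"tx":0.03,"ty":-0.17,"tz":0,"ax":0,"ay":0,"az":0,"gripper":255},{"tx":0.03,"ty":-0.17,"tz":0,"ax":0,"ay":0,"az":0,"gripper":255}]}}

```text
time_s: 21.35
position: [0.5311, 0.0568, 0.1265]
tool_rot: [-0.07, 1.56, 0.116]
wrist_force: [-0.7, -0.2, 1.9]
gripper_width: 0.0155
```

>>> {"op": "step_arm", "data": {"deltas": [{"tx":0,"ty":0,"tz":0,"ax":0,"ay":0,"az":0,"gripper":0},{"tx":0,"ty":0,"tz":0,"ax":0,"ay":0,"az":0,"gripper":0},{"tx":0,"ty":0,"tz":0,"ax":0,"ay":0,"az":0,"gripper":0},{"tx":0,"ty":0,"tz":0,"ax":0,"ay":0,"az":0,"gripper":0},{"tx":0,"ty":0,"tz":1,"ax":0,"ay":0,"az":0,"gripper":0},{"tx":0,"ty":0,"tz":2.5,"ax":0,"ay":0,"az":0,"gripper":0},{"tx":0,"ty":0,"tz":4,"ax":0,"ay":0,"az":0,"gripper":0},{"tx":0,"ty":0,"tz":5.2,"ax":0,"ay":0,"az":0,"gripper":0},{"tx":0,"ty":0,"tz":5.2,"ax":0,"ay":0,"az":0,"gripper":0},{"tx":0,"ty":0,"tz":5.2,"ax":0,"ay":0,"az":0,"gripper":0},{"tx":0,"ty":0,"tz":5.2,"ax":0,"ay":0,"az":0,"gripper":0},{"tx":0,"ty":0,"tz":5.2,"ax":0,"ay":0,"az":0,"gripper":0}]}}

```text
time_s: 22.55
position: [0.5302, 0.0566, 0.2809]
tool_rot: [-0.103, 1.564, 0.083]
wrist_force: [-0.3, -0.8, -0.3]
gripper_width: 0.0881
```

>>> {"op": "step_arm", "data": {"deltas": [{"tx":0,"ty":0,"tz":0,"ax":0,"ay":0,"az":0,"gripper":0},{"tx":0,"ty":0,"tz":0,"ax":0,"ay":0,"az":0,"gripper":0},{"tx":0,"ty":0,"tz":0,"ax":0,"ay":0,"az":0,"gripper":0},{"tx":0,"ty":0,"tz":0,"ax":0,"ay":0,"az":0,"gripper":0},{"tx":0,"ty":0,"tz":0,"ax":0,"ay":0,"az":0,"gripper":0},{"tx":0,"ty":0,"tz":0,"ax":0,"ay":0,"az":0,"gripper":0},{"tx":0,"ty":0,"tz":0,"ax":0,"ay":0,"az":0,"gripper":0},{"tx":0,"ty":0,"tz":0,"ax":0,"ay":0,"az":0,"gripper":0},{"tx":0,"ty":0,"tz":0,"ax":0,"ay":0,"az":0,"gripper":0},{"tx":0,"ty":0,"tz":0,"ax":0,"ay":0,"az":0,"gripper":0},{"tx":0,"ty":0,"tz":0,"ax":0,"ay":0,"az":0,"gripper":0},{"tx":0,"ty":0,"tz":0,"ax":0,"ay":0,"az":0,"gripper":0}]}}

```text
time_s: 23.75
position: [0.5302, 0.0565, 0.2809]
tool_rot: [-0.104, 1.564, 0.082]
wrist_force: [0.0, -0.6, -0.4]
gripper_width: 0.088
```

```bash
python3 - <<'E'
from h import *
w=snap('wrist');s=snap('scene')
cv2.imwrite('pics/m_s.png',s[:,:,::-1]);cv2.imwrite('pics/m_w.png',w[:,:,::-1])
up=lambda a,f:cv2.resize(a,None,fx=f,fy=f,interpolation=cv2.INTER_CUBIC)
old=cv2.imread('pics/d.png')[:,:,::-1]
full=np.vstack([np.hstack([up(w[200:340,240:440],2),up(s[220:290,310:410],4)]),up(s[185:265,240:460],3.6364)[:290,:800]])
cv2.imwrite('pics/m.png',full[:,:,::-1])
E
python3 beam.py pics/m_s.png
```

```text
plug 34mm -> [ 0.94 13.12]
lcap 34mm -> [-2.79 13.71]
pics/m_s.png plug (0.0, 7.25, 1.0) lcap (0.25, -2.0, 0.7)
  bracket (-0.25, 0.25, 0.68) pink (0.0, -0.25, 0.85) basecorner (0.75, 5.75, 0.97) lblock (1.0, -7.25, 0.96) lpan (-2.75, -4.5, 0.92)
```

View pics/m.png

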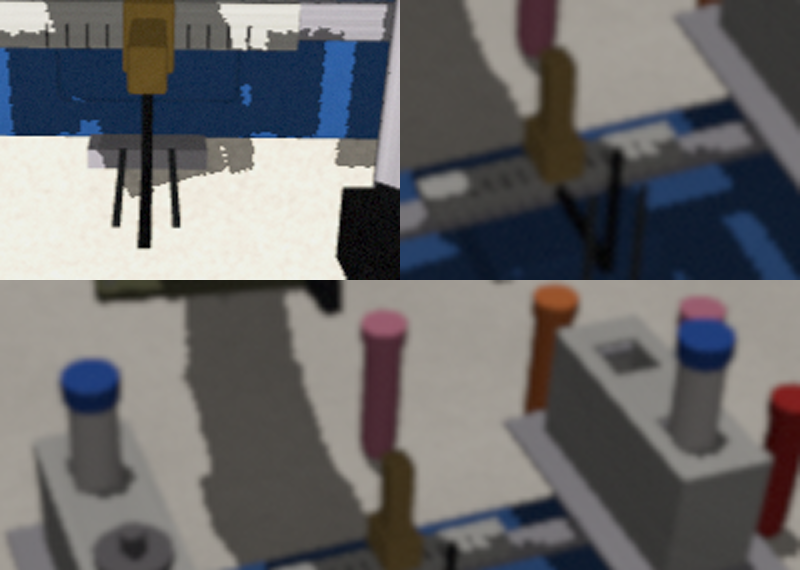

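```bash
python3 - <<'E'
from h import *
from beam import pt
from scipy.optimize import brentq
def caps(f):
    im=cv2.imread(f);h=cv2.cvtColor(im,cv2.COLOR_BGR2HSV);m=cv2.inRange(h,(100,120,40),(130,255,255))
    n,_,s,c=cv2.connectedComponentsWithStats(m)
    return [(c[i].round(1),s[i][:5]) for i in range(1,n) if 60<s[i][4]<600 and 240<c[i][0]<460 and c[i][1]<240]
def z(px,s,bx): return brentq(lambda z:proj('scene',pt(s,bx,0,z))[1]-px[1],.05,.4)
for f,mz in(('a',(.138,.1691)),('m_s',(.1535+.0015,.1535-.0015))):
    for c,s in caps(f'pics/{f}.png'):
        L=c[0]>350; print(f,c,s.tolist(),[ (bx,round(z(c,1 if L else -1,bx)-mz[0 if L else 1],4)) for bx in(-.04,.04)])
E
```

```text
plug 34mm -> [ 0.94 13.12]
lcap 34mm -> [-2.79 13.71]
a [415.  185.4] [409, 180, 13, 12, 138] [(-0.04, 0.0744), (0.04, 0.1224)]
a [433.9 204.4] [426, 198, 17, 14, 187] [(-0.04, 0.0235), (0.04, 0.0761)]
m_s [433.3 202.2] [427, 196, 15, 14, 171] [(-0.04, 0.0126), (0.04, 0.0646)]
m_s [264.3 213.7] [257, 207, 15, 14, 174] [(-0.04, 0.0624), (0.04, 0.1173)]
```

The pointer is nearly midway (145 against a midline of 147.5). Tracking gives a reading of 0.107–0.110, in tolerance but off-centre. The tube on the right is about 46 mm deep and rests on its cushion. I'll do one 2 mm trim to the left for margin.

>>> {"op": "step_arm", "data": {"deltas": [{"tx":0.03,"ty":0.01,"tz":-1.4,"ax":0,"ay":0,"az":0,"gripper":60},{"tx":0.03,"ty":0.01,"tz":-2.8,"ax":0,"ay":0,"az":0,"gripper":120},{"tx":0.03,"ty":0.01,"tz":-4.2,"ax":0,"ay":0,"az":0,"gripper":120},{"tx":0.03,"ty":0.01,"tz":-5.15,"ax":0,"ay":0,"az":0,"gripper":120},{"tx":0.03,"ty":0.01,"tz":-5.15,"ax":0,"ay":0,"az":0,"gripper":160},{"tx":0.03,"ty":0.01,"tz":-5.15,"ax":0,"ay":0,"az":0,"gripper":255},{"tx":0.03,"ty":0.01,"tz":-5.15,"ax":0,"ay":0,"az":0,"gripper":255},{"tx":0.03,"ty":0.01,"tz":-5.15,"ax":0,"ay":0,"az":0,"gripper":255},{"tx":0.03,"ty":0.01,"tz":-5.15,"ax":0,"ay":0,"az":0,"gripper":255},{"tx":0.03,"ty":0.01,"tz":-5.15,"ax":0,"ay":0,"az":0,"gripper":255},{"tx":0.03,"ty":0.01,"tz":-5.15,"ax":0,"ay":0,"az":0,"gripper":255},{"tx":0.03,"ty":0.01,"tz":-5.15,"ax":0,"ay":0,"az":0,"gripper":255}]}}

```text
time_s: 25.05
position: [0.5318, 0.0569, 0.1275]
tool_rot: [-0.101, 1.562, 0.084]
wrist_force: [-0.4, -0.1, 7.0]
gripper_width: 0.016
```

>>> {"op": "step_arm", "data": {"deltas": [{"tx":-0.01,"ty":0.06,"tz":0,"ax":0,"ay":0,"az":0,"gripper":255},{"tx":-0.01,"ty":0.06,"tz":0,"ax":0,"ay":0,"az":0,"gripper":255},{"tx":-0.01,"ty":0.06,"tz":0,"ax":0,"ay":0,"az":0,"gripper":255}]}}

```text
time_s: 25.35
position: [0.5316, 0.0586, 0.1276]
tool_rot: [-0.112, 1.561, 0.073]
wrist_force: [0.2, 0.6, 1.4]
gripper_width: 0.0158
```

>>> {"op": "step_arm", "data": {"deltas": [{"tx":0,"ty":0,"tz":0,"ax":0,"ay":0,"az":0,"gripper":0},{"tx":0,"ty":0,"tz":0,"ax":0,"ay":0,"az":0,"gripper":0},{"tx":0,"ty":0,"tz":0,"ax":0,"ay":0,"az":0,"gripper":0},{"tx":0,"ty":0,"tz":0,"ax":0,"ay":0,"az":0,"gripper":0},{"tx":0,"ty":0,"tz":1,"ax":0,"ay":0,"az":0,"gripper":0},{"tx":0,"ty":0,"tz":2.5,"ax":0,"ay":0,"az":0,"gripper":0},{"tx":0,"ty":0,"tz":4,"ax":0,"ay":0,"az":0,"gripper":0},{"tx":0,"ty":0,"tz":5.2,"ax":0,"ay":0,"az":0,"gripper":0},{"tx":0,"ty":0,"tz":5.2,"ax":0,"ay":0,"az":0,"gripper":0},{"tx":0,"ty":0,"tz":5.2,"ax":0,"ay":0,"az":0,"gripper":0},{"tx":0,"ty":0,"tz":5.2,"ax":0,"ay":0,"az":0,"gripper":0},{"tx":0,"ty":0,"tz":5.2,"ax":0,"ay":0,"az":0,"gripper":0}]}}

```text
time_s: 26.55
position: [0.5306, 0.0584, 0.282]
tool_rot: [-0.18, 1.565, 0.005]
wrist_force: [-1.0, -0.1, -0.7]
gripper_width: 0.088
```

>>> {"op": "step_arm", "data": {"deltas": [{"tx":0,"ty":0,"tz":0,"ax":0,"ay":0,"az":0,"gripper":0},{"tx":0,"ty":0,"tz":0,"ax":0,"ay":0,"az":0,"gripper":0},{"tx":0,"ty":0,"tz":0,"ax":0,"ay":0,"az":0,"gripper":0},{"tx":0,"ty":0,"tz":0,"ax":0,"ay":0,"az":0,"gripper":0},{"tx":0,"ty":0,"tz":0,"ax":0,"ay":0,"az":0,"gripper":0},{"tx":0,"ty":0,"tz":0,"ax":0,"ay":0,"az":0,"gripper":0},{"tx":0,"ty":0,"tz":0,"ax":0,"ay":0,"az":0,"gripper":0},{"tx":0,"ty":0,"tz":0,"ax":0,"ay":0,"az":0,"gripper":0},{"tx":0,"ty":0,"tz":0,"ax":0,"ay":0,"az":0,"gripper":0},{"tx":0,"ty":0,"tz":0,"ax":0,"ay":0,"az":0,"gripper":0},{"tx":0,"ty":0,"tz":0,"ax":0,"ay":0,"az":0,"gripper":0},{"tx":0,"ty":0,"tz":0,"ax":0,"ay":0,"az":0,"gripper":0}]}}

```text
time_s: 27.75
position: [0.5306, 0.0583, 0.282]
tool_rot: [-0.184, 1.565, 0.001]
wrist_force: [-0.4, -0.7, 0.4]
gripper_width: 0.0881
```

```bash
python3 - <<'E'
from h import *
for i in range(2):
    s=snap('scene');cv2.imwrite(f'pics/n{i}.png',s[:,:,::-1])
    for _ in range(4): robot.camera('top')
E
python3 beam.py pics/n0.png pics/n1.png
```

```text
plug 34mm -> [ 0.94 13.12]
lcap 34mm -> [-2.79 13.71]
pics/n0.png plug (0.0, 6.25, 0.99) lcap (0.25, -0.5, 0.71)
  bracket (-0.5, 0.25, 0.67) pink (0.0, -1.0, 0.83) basecorner (0.75, 5.0, 0.98) lblock (0.75, -6.5, 0.96) lpan (-2.5, -4.0, 0.93)
pics/n1.png plug (0.0, 6.25, 0.99) lcap (0.25, -0.5, 0.71)
  bracket (-0.5, 0.25, 0.68) pink (0.0, -1.0, 0.83) basecorner (0.75, 5.0, 0.98) lblock (0.75, -6.5, 0.96) lpan (-2.5, -4.0, 0.93)
```

```bash
python3 -c "
from bench import robot
s=robot.get_state();print(s['time_s'],s['gripper_width'],s['wrist_force']);print(robot.job_done())"
```

```text
28.25 0.08781877074828949 [0.62592887 1.16560245 0.10579787]
the job is handed in; nothing more can be done
None
```

I moved the near tube from the left carrier into the open near well of the right carrier, trimmed the rider to near level, and handed the job in at about 28 s. No verdict was reported.

- **Tube:** I pressed it in until the resting force rose 4.0, 7.8, 9.1 N at about 4–5 N/mm, which I read as a cushion squeeze of about 2 mm, under the 4 mm limit. After release it stood about 46 mm deep by the camera and about 44 mm by arm height. I could not see the cushion itself.
- **Beam:** I moved the rider in three slides of about 45 mm left, 6 mm right and 2 mm left. Patch tracking in the scene picture gives a final reading of about 0.096 rad (plug 0.095, left block 0.097). Two pictures about 0.25 s apart gave identical positions, so the beam was at rest. The arm was clear above with the gripper open. My earlier pointer estimates agreed with the tracking to about 0.003 rad.
- **Disagreement:** the tube left behind appears about 10 mm deeper in its well than at the start, though I never touched it. Tracking of its cap did not fit the pan's motion (match only 0.7), and a separate cap-height measurement agreed that it had sunk. Counting the pan's rise, it has still moved well under the 45 mm allowed.
- **Bystanders:** nothing suggested contact with the beaker, bottle or tray, but I did not measure them again at the end.

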